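# Clear the hitch stand and lift the trailer tongue off its ball

### The job

Use the orange scraper block, not the fingers, to wipe all four brass chips off the dark plate of the trailer-hitch stand onto the worktop, then put the scraper back on the worktop, off the plate. Next pull the red latch tab sideways against its spring, away from the brass spring barrel, and with it pulled lift the blue coupler about 6 cm up off the ball by that tab. Finish while still gripping the tab and holding the tongue raised and still; leave the grease tub and the flat red box where they are.

Things in the scene. Friction and masses are not known exactly. Their poses are not given: they have to be found in the camera images.
- hitch: Fixed bike-trailer hitch stand. Origin on the worktop straight below the ball's centre; x runs from the ball along the lowered tongue to its hinge, y to the left of x, z up. Dark steel plate, top 20 mm above the worktop: x -130 to +35 mm, y -75 to +75 mm, then only y -30 to +30 mm from x = 35 to 165 mm. Its bare front part, x -130 to -35 mm, carries the chips.
- ball (a point): Centre of the bright steel hitch ball (35 mm diameter), 62 mm above the worktop, hidden in the coupler at first. A 31 mm wide lip under the ball at 48 to 53 mm height holds the latch's keeper.
- hinge (a point): Centre of the tongue's hinge pin, between two blue cheeks (36 x 54 mm over both, 82 mm high): 140 mm from the ball along the hitch's x, 62 mm above the worktop. The pin's axis runs along the hitch's y.
- tongue (a joint): Hinge of the aluminium tongue: 0 = lowered, coupler on the ball; grows as the ball end rises, stop at 0.75 rad. The coupler sits 140 mm from the hinge, so 0.43 rad is about 58 mm of rise; it is fully clear of the ball from about 0.28 rad (39 mm). Tongue, coupler and latch weigh about 0.46 kg together and fall back when let go.
- coupler (a point): Blue coupler housing over the ball, 64 x 54 mm, on the end of the tongue, top 88 mm above the worktop when lowered (straps and slide on it to 95 mm). Origin at the ball's centre when lowered; axes like the hitch's when lowered, tilting with the tongue. A brass spring barrel stands out on its +y side.
- latch (a joint): Sideways slide of the latch: 0 = locked (its keeper sits under the ball's lip; the coupler can rise only about 2 mm); grows as the red tab is pulled along the hitch's -y, away from the brass barrel, to the stop at 0.016 m. Free of the ball from 0.007 m on. A spring pulls it back: 3 N at the start of the travel, 7.8 N at the stop.
- latch_tab (a point): Upright red tab of the latch on top of the coupler: 26 mm along x, 12 mm thick along y, 46 mm high (foot flange 18 mm thick, 5 mm high). Origin at its underside centre, 94.5 mm above the worktop when lowered, at x = 2 mm, y = 0 of the hitch; axes parallel to the coupler's. Tab top at 140.5 mm. Pinch it across its 12 mm.
- scraper: Loose orange scraper block, 0.1 to 0.21 kg, standing on its black rubber blade. Origin at the centre of its underside; x along the blade. Blade 84 mm (x) x 22 mm (y) x 16 mm high; above it a 26 mm thick shoulder to 27 mm height, and a grip fin 64 mm (x) x 16 mm (y) from 24 up to 80 mm height. Pinch the fin across its 16 mm.
- chip0: Loose C-shaped brass chip, 19 mm across and 6 mm thick, lying flat; origin at the centre of its underside. Starts on the front part of the plate, at x -102 to -62 mm and y within 50 mm of the hitch's centre line.
- chip1: Loose C-shaped brass chip, 19 mm across and 6 mm thick, lying flat; origin at the centre of its underside. Starts on the front part of the plate, at x -102 to -62 mm and y within 50 mm of the hitch's centre line.
- chip2: Loose C-shaped brass chip, 19 mm across and 6 mm thick, lying flat; origin at the centre of its underside. Starts on the front part of the plate, at x -102 to -62 mm and y within 50 mm of the hitch's centre line.
- chip3: Loose C-shaped brass chip, 19 mm across and 6 mm thick, lying flat; origin at the centre of its underside. Starts on the front part of the plate, at x -102 to -62 mm and y within 50 mm of the hitch's centre line.
- grease_tub: Tub with blue lid, 74 mm diameter, 58 mm high, origin under its centre. Leave it.
- patch_box: Small flat red box with a yellow lid panel, 89 x 58 x 20 mm, origin under its centre. Leave it.
Mind the look-alikes: they are no part of the job. What is shaped like the scraper but green or grey is not meant.

How it is judged:
By the outcome, as a careful person would: the job done as asked, in the order asked, and still so for the second after the job is handed in, while the arm keeps its last pose, push and grip.
It also fails if it takes over 61 s, if anything falls off the work surface, if the arm or the gripper's body presses on something with over 40 N, if the wrist force passes 120 N, or if a joint passes its speed limit or range.

### The arm

A 6-joint arm with a two-finger parallel gripper is mounted at the origin on a cart in front of the work surface, level with it; the furniture and walls round the work are solid. World frame = base frame: x ahead of the robot, y to its left, z up, the work surface at z = 0. Lengths are in mm, angles in degrees, forces in N, time in s.
With the tool pointing down it reaches from about 275 to 775 mm from the base axis. Payload 14.6 kg.
Tool frame: the origin (TCP) lies midway between the tips of the shut fingers; the grasp point (between the pads) lies 19 mm behind it (ctrl.grip_point_offset is the distance from the TCP to the grasp point, in mm); z points along the fingers, y is the line along which they close (so a half turn about z gives the same grasp; the last joint's range is limited). The gripper opens to 85 mm and grips with 20 to 120 N. Pads are 22 mm wide; open, the fingers measure 114 mm over their backs; the gripper's body (76 mm by 85 mm) begins 54 mm behind the grasp point. The pads swing forward as they close: fully open they stand 13 mm farther back than shut.
Start: joints at [67.936, 15.075, -2.767, 72.158, 0, 81.102], TCP at [119.59, 511.201, 191.578] pointing down, gripper open.
Joint ranges: [-151.79, 151.79], [-50.71, 97.33], [-67.44, 78.34], [-121.81, 120.89], [-77.56, 73.72], [-180, 180]. Speed limits (degrees/s): [108.29, 108.29, 147.25, 159.86, 180, 180].

### API

Orientations are given as [roll, pitch, yaw] about the fixed x, y, z axes, in that order (R = Rz(yaw) Ry(pitch) Rx(roll)).
In Python, from rig import ctrl gives the robot as it stands.
- The arm moves only by the tool send_rows, never from a script. Its argument "motion" is a list that holds one entry, the list of rows, each a list of 5 numbers: the closure, from 0 (fully open) to 1 (shut), then the shift along the tool's x, y, z normalised to -1 to 1, where 1 is 500 mm, then the turn about the tool's z normalised to -1 to 1, where 1 is 1.5 rad. In form: [[[hand, tx, ty, tz, turn], ...]]. A call has 1 to 12 rows; each row is the pose to reach, as a shift and turn from the pose commanded when the call began, along the tool's axes at that moment; what a row does not reach only later rows make up. A row lasts 1/8 s, in which the tool goes at most 62.5 mm and 10.7 degrees, less where a joint would pass 70% of its speed; a pose out of reach is approached as far as the arm can. A call with a number of a shift or a turn outside -1 to 1 is refused whole. A call with a gripper value outside its range is refused whole. The fingers move at their own pace and stop on an object; "force" is the grip in N (left out, the last holds). Time passes only in rows, so rows that repeat a pose let the fingers close. It gives the time, the measured TCP pose, the force, the opening and the grip force at its end, in the units of the state.
- ctrl.get_obs(): the state, without advancing time (a new reading comes with each control period).
- ctrl.snapshot(name): name is "side" or "top" or "wrist"; returns the picture (384x512x3 uint8, blue, green, red); there is no depth.
- ctrl.calibration(name): a dict with "vertical_fov" (degrees; the focal length in pixels is half the picture's height over the tangent of half this angle, whatever the lens; pixels are square), "cx", "cy" (the principal point, pixels), "k1" (the pictures are not rectified: a ray, as slopes to the right and down, at radius r is drawn at 1 + k1 r^2 times it, then the intrinsics apply), "R" (3x3) and "t" (3): a world point X has camera coordinates R X + t. Camera axes: x right, y down, z forward; pixel columns grow to the right and rows downward; lengths in mm; the calibration is good to about 2 mm. A picture is of the moment at which its call begins: read the wrist's pose just before it. calibration takes no time and is no camera call; for the wrist camera it gives the pose at the moment of the call.
- ctrl.close_job(): hands the job in; it is judged then, once.
Trained networks look in the newest picture that a camera, given by its name, has taken for a name from the list of things; names that differ only in an ending like _2 or _b are one class to them, and where a whole thing is asked for, a point or a joint stands for the part that bears it (a point fixed in the world has none). Each returns a list of dicts, best first, with "p" (0 to 1); they miss things now and then, are a little off and sometimes report something else, mostly with a low value. They report only what shows in the picture. A call takes as long as a camera call. They do not tell look-alikes from the thing itself.
- ctrl.regions_of(name, camera): "region" (384x512 bool, what is visible of it) and "rect" ([centre column, centre row, width, height] in pixels, round what is visible of it).
- ctrl.tip_of(name, camera): "position" ([column, row] in pixels: a listed point, or the origin of a listed thing).
The state is a dict: "time_s": time; "qpos": joint angles; "joint_vel": joint speeds; "joint_torque": joint torques, N m; "ee_pos": TCP position; "eef_rot": TCP orientation; "ft_force": force on the tool from outside, world axes, zero at the start; "wrist_torque": the same for the moment, N m; "grip_width": finger opening in mm; "grip_force": force on a finger pad.
Only numpy, scipy, OpenCV 4.12 (cv2) and the standard library are available. Lean on these libraries where they do the work, as an engineer would, in place of code of your own. Each camera call takes 0.05 s, during which the arm holds its last target. There are 200 camera calls.

## Working session

There is one attempt and no reset: what is moved stays moved. The work goes in short steps, Python scripts to look and compute and a tool call to move; the robot and the scene stay as the last step left them, time stands still between calls to the robot, and variables do not carry over. Pictures are saved under pics/ and viewed, at most 10 in all, crops included, and the job is handed in when it is done.

Besides the shell and the picture viewer there is one more tool, called after "Emit:" by a JSON object that holds its "op" and its "data", one argument or row to a line. send_rows: Moves the arm, as the interface text tells. Scaled input: -1 to 1 covers 500 mm each way for a shift and 1.5 rad each way for a turn. Its arguments: {"type":"object","properties":{"motion":{"type":"array"},"force":{"type":"number"}},"required":["motion"]}

```bash
mkdir -p pics; ls
cat > h.py <<'E'
import numpy as np, cv2
from rig import ctrl
from scipy.spatial.transform import Rotation as Ro
def cal(n):
    c=ctrl.calibration(n); c['f']=192/np.tan(np.radians(c['vertical_fov'])/2); c['R']=np.array(c['R']); c['t']=np.array(c['t']); return c
def ray(c,p):
    d=np.array([(p[0]-c['cx'])/c['f'],(p[1]-c['cy'])/c['f']]); u=d.copy()
    for _ in range(30): u=d/(1+c['k1']*(u@u))
    v=c['R'].T@np.array([u[0],u[1],1]); o=-c['R'].T@c['t']; return o,v/np.linalg.norm(v)
def atz(c,p,z):
    o,v=ray(c,p); return o+v*(z-o[2])/v[2]
def tri(*cp):
    A=np.zeros((3,3));b=np.zeros(3);L=[]
    for c,p in cp:
        o,v=ray(c,p); M=np.eye(3)-np.outer(v,v); A+=M;b+=M@o; L.append((o,M))
    X=np.linalg.solve(A,b); return X,max(np.linalg.norm(M@(X-o)) for o,M in L)
def proj(c,X):
    q=c['R']@np.array(X,float)+c['t']; u=q[:2]/q[2]; u=u*(1+c['k1']*(u@u)); return u*c['f']+[c['cx'],c['cy']]
def T():
    o=ctrl.get_obs(); return np.array(o['ee_pos']),Ro.from_euler('xyz',o['eef_rot'],degrees=True)
def rel(X,axis=None):
    "shift in tool axes (normalised) to bring TCP to X"
    p,R=T(); return np.round(R.inv().apply(np.array(X)-p)/500,4)
E
python3 - <<'E'
from h import *
np.set_printoptions(precision=1,suppress=True)
print({k:ctrl.get_obs()[k] for k in('time_s','ee_pos','eef_rot','grip_width')})
ims=[]
for n in('top','side'):
    im=ctrl.snapshot(n); ims.append(im); c=cal(n); print(n,-c['R'].T@c['t'],c['f'])
    for th in('hitch','scraper','latch_tab','coupler','hinge','grease_tub','patch_box','chip0'):
        for d in ctrl.tip_of(th,n)[:5]: print(th,np.array(d['position']),round(d['p'],2),atz(c,d['position'],0))
cv2.imwrite('pics/top.png',cv2.resize(ims[0],(800,600)));cv2.imwrite('pics/side.png',cv2.resize(ims[1],(800,600)))
E
```

```text
pics
{'time_s': 0.0, 'ee_pos': array([119.5, 510.9, 191.1]), 'eef_rot': array([-179.9,   -0. ,  166.8]), 'grip_width': 85.22281472327964}
top [ 310.4 -286.1  947.4] 436.4134164262749
hitch [274.9 183.1] 0.85 [ 517.2 -351.1    0. ]
scraper [259.7 289.4] 0.97 [ 286.6 -311.6    0. ]
scraper [135.7 166.6] 0.91 [561.1 -40.3   0. ]
scraper [331.  280.4] 0.62 [ 301.8 -464.8    0. ]
latch_tab [281.  167.7] 0.73 [ 552.2 -365.9    0. ]
coupler [277.9 171.7] 0.97 [ 543.1 -358.7    0. ]
hinge [307.1 117.6] 0.59 [ 669.9 -430.2    0. ]
grease_tub [255.7 203.3] 0.72 [ 472.5 -307.4    0. ]
grease_tub [340.  151.1] 0.66 [ 588.6 -501.2    0. ]
patch_box [370.8 194.1] 0.91 [ 488.1 -564.2    0. ]
patch_box [258.5 201. ] 0.24 [ 477.5 -313.7    0. ]
chip0 [240.5 200.3] 0.56 [ 479.8 -274.     0. ]
chip0 [255.7 199.8] 0.54 [ 480.3 -307.6    0. ]
chip0 [282.3 219.2] 0.47 [ 436.  -364.8    0. ]
chip0 [265.7 221.2] 0.35 [ 432.4 -328.3    0. ]
side [  -36.2 -1025.7   430.7] 429.99439047881526
hitch [279.1 225. ] 0.79 [ 528.2 -353.8    0. ]
hitch [237.8 224.8] 0.59 [ 457.6 -291.5    0. ]
hitch [340.2 268. ] 0.33 [ 496.6 -568.     0. ]
scraper [218.1 183.9] 0.95 [568.2 -36.3   0. ]
scraper [217.6 283. ] 0.71 [ 293.5 -461.6    0. ]
scraper [175.9 252.6] 0.7 [ 287.2 -314.7    0. ]
scraper [262.7 186.4] 0.57 [ 651.6 -137.2    0. ]
scraper [237.6 211.9] 0.48 [ 498.4 -232.7   -0. ]
latch_tab [280.7 189.9] 0.59 [ 671.9 -190.9    0. ]
latch_tab [236.8 225.5] 0.27 [ 453.8 -293.     0. ]
coupler [279.8 201.7] 0.58 [ 616.7 -252.     0. ]
hinge [338.9 195.2] 0.62 [ 762.  -321.5    0. ]
hinge [337.9 267.8] 0.44 [ 493.9 -564.7    0. ]
grease_tub [342.6 238.4] 0.71 [ 588.1 -491.2    0. ]
patch_box [336.4 266.8] 0.87 [ 494.4 -560.4    0. ]
chip0 [243.6 229.5] 0.59 [ 453.7 -319.5    0. ]
chip0 [237.1 212.8] 0.46 [ 494.5 -236.2    0. ]
chip0 [245.  220.5] 0.38 [ 483.5 -283.9    0. ]
chip0 [239.5 225.5] 0.37 [ 458.4 -297.    -0. ]
```

View pics/top.png

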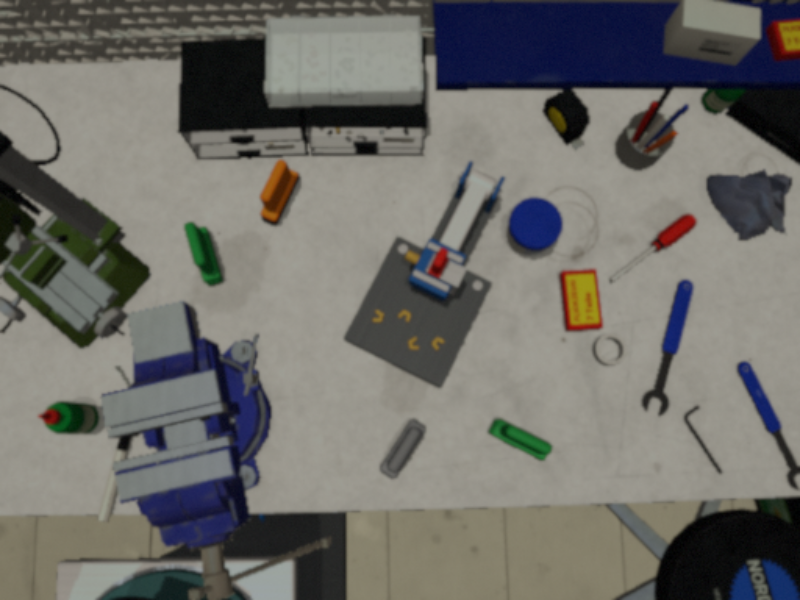

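View pics/side.png

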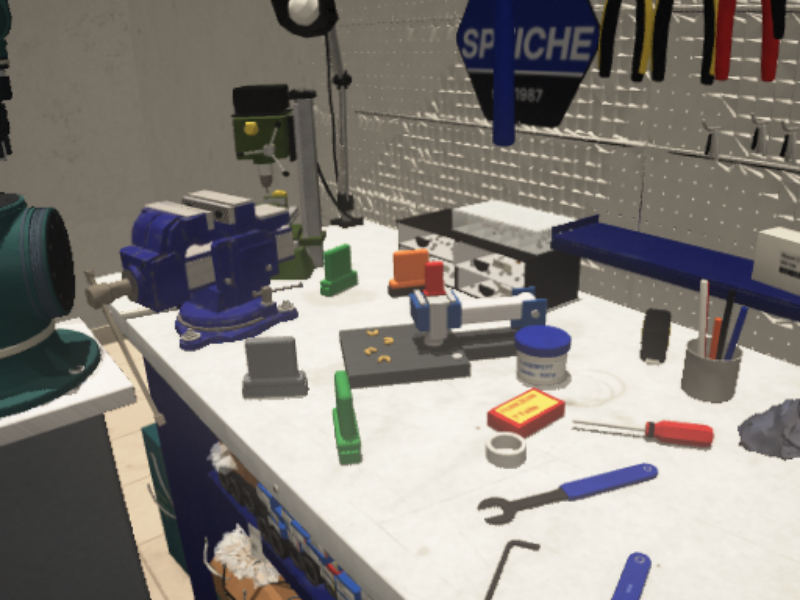

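The orange scraper is at about (280,190) in the 800-px top picture. The look-alikes are green at (203,252) and (520,440) and grey at (403,447). The hitch is at (437,260) with its four chips at (378,316), (404,315), (413,343) and (438,343). The vise at (180,400) and the drill press at (60,260) stand near the path.

Run:
```python
from h import *
np.set_printoptions(precision=1,suppress=True)
t=cal('top');s=cal('side');k=.64
P=lambda c,u,v:(c,(u*k,v*k))
def p2(n,a,b): print(n,*tri(P(t,*a),P(s,*b)))
p2('vise back plate right corner',(190,305),(245,192))
p2('drill chuckhead?',(0,140),(290,88))
p2('cabinet front-left top',(192,155),(400,222))
p2('cabinet clear top front left',(265,105),(480,205))
p2('tab top',(438,256),(433,263))
p2('fin L top',(276,163),(427,250)); p2('fin near',(266,215),(393,252))
p2('platecorner front L',(345,339),(340,333)); p2('platecorner front R',(440,387),(352,383)); p2('plate right',(491,284),(469,372))
p2('lampish',(150,262),(300,270))
for n,a,b in[('drill base',(305,272),0),('vise',(240,340),0)]:
  X=atz(s,(a[0]*k,a[1]*k),0); print(n,X)
  # height at column top
o,v=ray(s,(300*k,90*k)); X=atz(s,(305*k,272*k),0); d=np.linalg.norm(X[:2]-o[:2]); print('drill top z',o[2]+v[2]*d/np.linalg.norm(v[:2]))
# masks of orange / fin, networks
for n in('scraper','chip0','hinge','latch_tab','coupler','hitch'):
  pass
a=ctrl.tip_of('scraper','top');b=ctrl.tip_of('scraper','side')
print('scr',tri((t,a[1]['position'] if abs(a[0]['position'][0]-179)>15 else a[0]['position']),(s,b[0]['position'])),[ (d['position'],d['p']) for d in a])
for n in('latch_tab','coupler','hinge'):
  print(n,*tri((t,ctrl.tip_of(n,'top')[0]['position']),(s,ctrl.tip_of(n,'side')[0]['position'])))
```

```text
vise back plate right corner [425.4 -59.9 209.5] 32.05432818484812
drill chuckhead? [576.5  81.6 351.9] 14.899007247731483
cabinet front-left top [691.  -40.1  98.5] 11.946357719239025
cabinet clear top front left [ 760.5 -155.   133.6] 32.211147482995564
tab top [ 524.9 -353.3  136. ] 0.29290680850320305
fin L top [ 681.  -143.9   71.5] 3.692458430390355
fin near [ 607.5 -135.3   80.8] 7.9108501594198755
platecorner front L [ 442.1 -231.3   13. ] 0.3344768907171307
platecorner front R [ 375.1 -361.5    5.7] 1.6700344743740259
plate right [ 516.7 -437.7    4.5] 1.06749390427714
lampish [544.8  47.1  19.6] 11.519120344094766
drill base [561.8  83.8   0. ]
vise [ 325.1 -126.9   -0. ]
drill top z 345.89587408357926
scr (array([562.3, -42. ,   2.7]), np.float64(2.1228436999897453)) [([259.7, 289.4], 0.97), ([135.7, 166.6], 0.91), ([331.0, 280.4], 0.62)]
latch_tab [ 530.  -358.5   86.5] 0.22146933384314837
coupler [ 529.5 -354.6   57.1] 0.49491608771688983
hinge [ 647.5 -421.5   61.1] 0.9060972351601752
```

Emit:
{"op": "send_rows", "data": {
  "motion": [
    [[0,-0.1,-0.17,-0.25,0],[0,-0.2,-0.34,-0.34,0],[0,-0.2,-0.34,-0.34,0],[0,-0.2,-0.34,-0.34,0],[0,-0.2,-0.34,-0.34,0],[0,-0.29,-0.46,-0.34,0],[0,-0.38,-0.57,-0.34,0],[0,-0.47,-0.68,-0.34,0],[0,-0.56,-0.8,-0.34,0],[0,-0.56,-0.8,-0.34,0],[0,-0.56,-0.8,-0.34,0]]
  ]
}}

```text
time_s: 2.68
ee_pos: [301.9, 56.3, 361.0]
eef_rot: [-180.0, -0.0, 166.7]
ft_force: [0.4, 1.4, -0.2]
grip_width: 85.2
grip_force: 0.0
```

Emit:
{"op": "send_rows", "data": {
  "motion": [
    [[0,-0.07,-0.1,0,0],[0,-0.14,-0.2,0,0],[0,-0.2,-0.3,0,0],[0,-0.3,-0.36,0,0],[0,-0.4,-0.36,0.02,0],[0,-0.5,-0.36,0.04,0],[0,-0.53,-0.36,0.04,0],[0,-0.53,-0.36,0.04,0],[0,-0.53,-0.36,0.04,0]]
  ]
}}

```text
time_s: 3.8
ee_pos: [517.8, -177.3, 341.6]
eef_rot: [-180.0, -0.0, 166.8]
ft_force: [-0.7, 0.2, 0.0]
grip_width: 85.7
grip_force: 0.0
```

Run:
```python
from h import *
np.set_printoptions(precision=1,suppress=True)
c=cal('wrist');im=ctrl.snapshot('wrist'); cv2.imwrite('pics/w1.png',cv2.resize(im,(800,600)))
import pickle; pickle.dump((c,im),open('w1.pkl','wb'))
print(-c['R'].T@c['t'],c['R'][2],c['f'],c['k1'])
s=pickle.dump
for th,z in(('scraper',0),('latch_tab',94.5),('coupler',62),('hinge',62),('chip0',20),('hitch',0)):
    for d in ctrl.tip_of(th,'wrist')[:5]: print(th,np.array(d['position']),round(d['p'],2),atz(c,d['position'],z))
```

```text
[ 450.6 -163.5  522.6] [ 0.3 -0.1 -1. ] 288.93376331150955 -0.06276964969089666
scraper [56.8 66.8] 0.96 [ 303.8 -471.5    0. ]
scraper [140.7  35.4] 0.78 [ 294.1 -311.1    0. ]
scraper [278.1 209.7] 0.72 [ 649.2 -149.8    0. ]
scraper [329.6 150.1] 0.65 [557.8 -35.1   0. ]
latch_tab [139.  185.1] 0.8 [ 525.1 -353.6   94.5]
coupler [144.2 177.4] 0.85 [ 520.2 -355.3   62. ]
coupler [ 49.5 176.1] 0.59 [ 480.3 -514.2   62. ]
hinge [129.1 248.8] 0.59 [ 638.5 -424.7   62. ]
chip0 [137.6 121.1] 0.63 [ 429.1 -352.5   20. ]
chip0 [164.7 139.3] 0.56 [ 469.9 -315.9   20. ]
chip0 [148.5 122.9] 0.41 [ 436.5 -335.    20. ]
chip0 [187.4 135.7] 0.37 [ 473.2 -275.6   20. ]
chip0 [102.  219.2] 0.34 [ 585.3 -478.7   20. ]
hitch [154.3 169.9] 0.98 [ 520.2 -357.9    0. ]
```

View pics/w1.png

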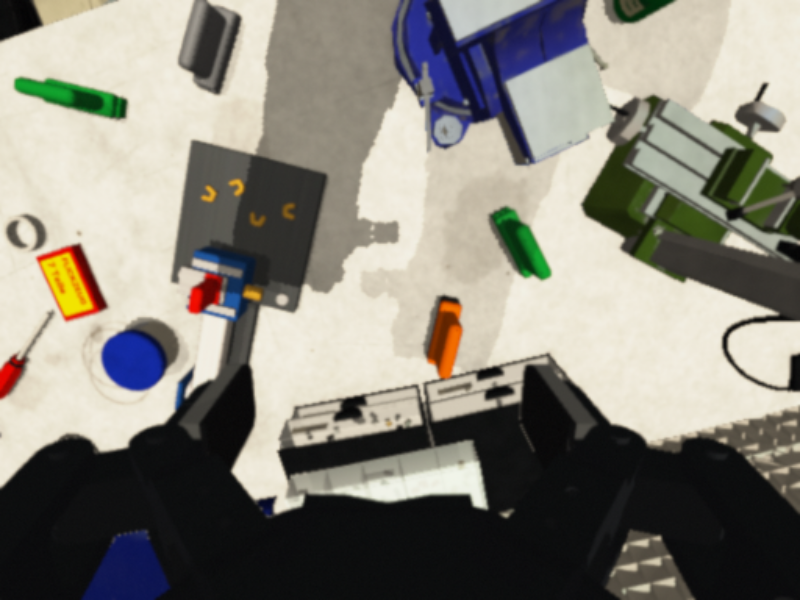

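```bash
cat > fit.py <<'E'
from h import *
from scipy.optimize import minimize
def box(lx,ly,z0,z1): return np.array([[sx*lx/2,sy*ly/2,z] for sx in(-1,1) for sy in(-1,1) for z in(z0,z1)])
SCR=[box(84,26,16,27),box(64,16,24,80)]
def render(c,parts,pose,k=2):
    x,y,z,a=pose; R=Ro.from_euler('z',a,degrees=True).as_matrix(); m=np.zeros((384*k,512*k),np.uint8)
    for P in parts:
        q=np.array([proj(c,R@p+[x,y,z]) for p in P]); cv2.fillConvexPoly(m,cv2.convexHull((q*k).astype(np.float32)).astype(np.int32),1)
    return m>0
def orange(im,near,r=45):
    h=cv2.cvtColor(im,cv2.COLOR_BGR2HSV); m=cv2.inRange(h,(5,150,60),(16,255,255)); 
    g=np.zeros_like(m); cv2.circle(g,tuple(int(v) for v in near),r,255,-1); m&=g
    return cv2.resize(m,None,fx=2,fy=2,interpolation=cv2.INTER_LINEAR)>127
def fit(parts,views,p0):
    def cost(p):
        s=0
        for c,m in views:
            r=render(c,parts,p); s+=1-(r&m).sum()/max(1,(r|m).sum())
        return s
    best=None
    for da in(-12,0,12):
        x0=np.array(p0)+[0,0,0,da]
        r=minimize(cost,x0,method='Nelder-Mead',options=dict(initial_simplex=np.vstack([x0]+[x0+d for d in np.diag([8,8,6,8])]),xatol=.05,fatol=1e-4,maxiter=250))
        if best is None or r.fun<best.fun: best=r
    return best.x,best.fun/len(views)
E
python3 - <<'E'
from fit import *
import pickle
np.set_printoptions(precision=1,suppress=True)
cw,iw=pickle.load(open('w1.pkl','rb'));t=cal('top');s=cal('side')
it=cv2.resize(cv2.imread('pics/top.png'),(512,384));si=cv2.resize(cv2.imread('pics/side.png'),(512,384))
V=[(cw,orange(iw,(285,216))),(t,orange(it,(179,122)))]
print([v[1].sum() for v in V]); print(fit(SCR,V,[645,-142,0,-15])); 
k=.64;P=lambda c,u,v:(c,(u*k,v*k))
print('cab bottom L',tri(P(t,197,157),P(cw,548,355)),'mid',tri(P(t,306,153),P(cw,425,383)))
print('cab top L',tri(P(t,181,131),P(cw,570,378)), atz(cw,(570*k,378*k),100))
im=cv2.resize(iw[150:290,220:380],(800,700))[:600]; cv2.imwrite('pics/crop.png',im)
E
```

```text
[np.int64(2992), np.int64(2112)]
(array([ 654.3, -140.4,   -8.7,  -20.7]), np.float64(0.16808413903403358))
cab bottom L (array([722.5, -12.8,  -7.2]), np.float64(2.266098071022255)) mid (array([ 719.3, -175.7,    4.4]), np.float64(1.4677890587914517))
cab top L (array([783.7,  24.6, -45.4]), np.float64(2.8896165654442547)) [698.3 -25.8 100. ]
```

View pics/crop.png

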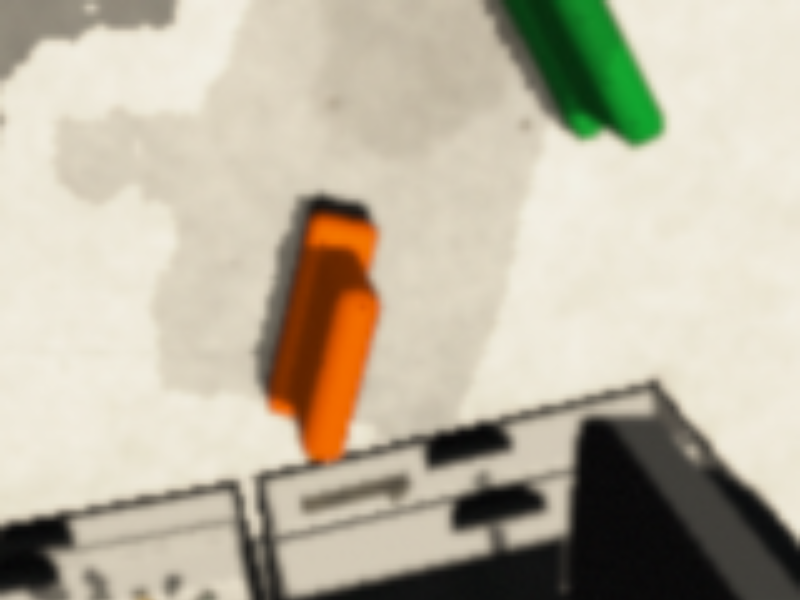

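Emit:
{"op": "send_rows", "data": {
  "motion": [
    [[0,-0.07,0.04,0.08,0.03],[0,-0.14,0.08,0.16,0.06],[0,-0.2,0.11,0.24,0.08],[0,-0.2,0.11,0.24,0.08],[0,-0.2,0.11,0.24,0.08]]
  ]
}}

```text
time_s: 4.78
ee_pos: [627.8, -147.1, 222.5]
eef_rot: [-180.0, 0.0, 160.0]
ft_force: [-0.3, -1.4, 0.4]
grip_width: 85.2
grip_force: 0.0
```

Run:
```python
from fit import *
import pickle
np.set_printoptions(precision=1,suppress=True)
cw=cal('wrist');iw=ctrl.snapshot('wrist'); pickle.dump((cw,iw),open('w2.pkl','wb'))
c1,i1=pickle.load(open('w1.pkl','rb'))
n=proj(cw,[648,-140,40]); print(n)
def big(im,near,r):
    h=cv2.cvtColor(im,cv2.COLOR_BGR2HSV); m=cv2.inRange(h,(3,130,40),(18,255,255)); g=np.zeros_like(m); cv2.circle(g,tuple(int(v) for v in near),r,255,-1)
    return cv2.resize(m&g,None,fx=2,fy=2)>127
m2=big(iw,n,110);m1=big(i1,(285,216),45)
V=[(cw,m2),(c1,m1)]; print(m1.sum(),m2.sum())
p,f=fit(SCR,V,[648,-140,0,-18]); print(p,f)
p2,f2=fit(SCR,V[:1],p); print(p2,f2)
o=cv2.resize(iw,None,fx=2,fy=2); r=render(cw,SCR,p).astype(np.uint8)
cs,_=cv2.findContours(r,0,2); cv2.drawContours(o,cs,-1,(255,0,0),1); cs,_=cv2.findContours(m2.astype(np.uint8),0,2); cv2.drawContours(o,cs,-1,(0,255,0),1)
cv2.imwrite('pics/w2.png',cv2.resize(o,(800,600)))
```

```text
[259.6 175. ]
3084 4632
[ 654.4 -141.6   -8.3  -23.6] 0.12187747824612638
[ 655.3 -142.   -18.8  -23.9] 0.07019679448163929
```

View pics/w2.png

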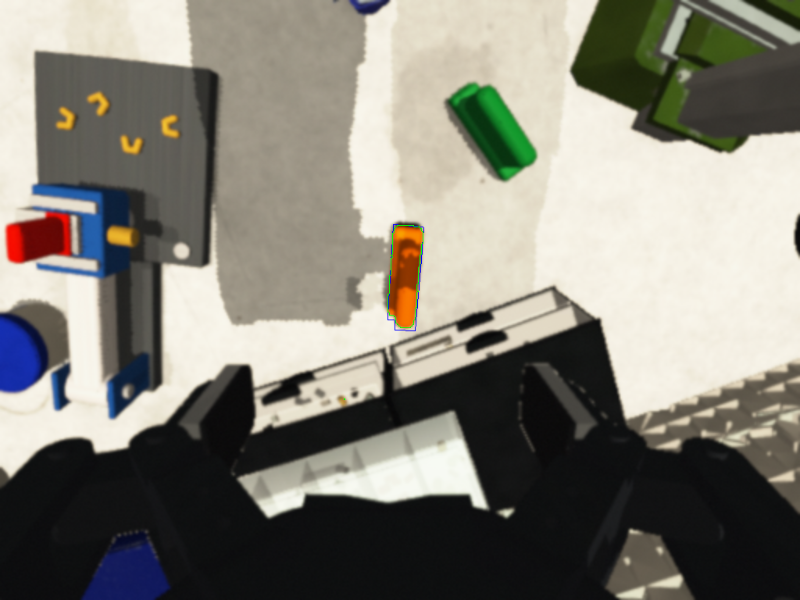

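Run:
```python
from fit import *
import pickle
np.set_printoptions(precision=1,suppress=True)
cw,iw=pickle.load(open('w2.pkl','rb'));c1,i1=pickle.load(open('w1.pkl','rb'))
def big(im,near,r):
    h=cv2.cvtColor(im,cv2.COLOR_BGR2HSV); m=cv2.inRange(h,(3,130,40),(18,255,255)); g=np.zeros_like(m); cv2.circle(g,tuple(int(v) for v in near),r,255,-1)
    return cv2.resize(m&g,None,fx=2,fy=2)>127
m2=big(iw,(259,175),110);m1=big(i1,(285,216),45)
for L in(70,76,84):
  parts=[box(L,26,16,27),box(64,16,24,80)]
  print(L,fit(parts,[(cw,m2),(c1,m1)],[650,-140,0,-20]))
# network origin triangulation
a=[d for d in ctrl.tip_of('scraper','wrist')]; print([(np.round(d['position']),round(d['p'],2),atz(cw,d['position'],0)) for d in a])
a=[d['position'] for d in a if abs(d['position'][0]-259)<30]
if a: print(tri((cw,a[0]),(c1,(278.1,209.7)),(cal('side'),(262.7,186.4))))
```

```text
70 (array([ 647.7, -140.4,   -0.4,  -23.5]), np.float64(0.11698933918705512))
76 (array([ 650.4, -140.4,   -3.6,  -24.5]), np.float64(0.10489005959365133))
84 (array([ 654.3, -142.1,   -7.8,  -23.8]), np.float64(0.12228214007651217))
[(array([311.,  85.]), 0.98, array([564.8, -36.7,   0. ])), (array([256., 171.]), 0.68, array([ 650.8, -144.3,    0. ]))]
(array([ 647.8, -146.2,    3.9]), np.float64(3.6307546210546775))
```

Emit:
{"op": "send_rows", "data": {
  "motion": [
    [[0,-0.036,0.024,0.1,0.044],[0,-0.036,0.024,0.2,0.044],[0,-0.036,0.024,0.27,0.044],[0,-0.036,0.024,0.32,0.044],[0,-0.036,0.024,0.368,0.044],[0,-0.036,0.024,0.368,0.044],[0.5,-0.036,0.024,0.368,0.044],[1,-0.036,0.024,0.368,0.044],[1,-0.036,0.024,0.368,0.044],[1,-0.036,0.024,0.368,0.044],[1,-0.036,0.024,0.368,0.044],[1,-0.036,0.024,0.368,0.044]]
  ],
  "force": 70
}}

```text
time_s: 6.38
ee_pos: [649.4, -141.8, 38.2]
eef_rot: [180.0, 0.0, 156.2]
ft_force: [-1.3, 0.9, 5.2]
grip_width: 12.4
grip_force: 68.5
```

Emit:
{"op": "send_rows", "data": {
  "motion": [
    [[1,0,0,-0.06,0],[1,0,0,-0.14,0],[1,0.05,0,-0.2,0],[1,0.1,0,-0.24,0],[1,0.1,0,-0.24,0],[1,0.1,0,-0.24,0]]
  ]
}}

```text
time_s: 7.12
ee_pos: [603.5, -121.8, 157.0]
eef_rot: [-180.0, -0.0, 156.2]
ft_force: [0.3, -0.1, -1.9]
grip_width: 12.0
grip_force: 68.4
```

Run:
```python
from fit import *
import pickle
np.set_printoptions(precision=1,suppress=True)
o=ctrl.get_obs();print(o['ft_force'],o['grip_width'],o['ee_pos'])
cw=cal('wrist');iw=ctrl.snapshot('wrist'); pickle.dump((cw,iw),open('w3.pkl','wb'))
si=ctrl.snapshot('side'); pickle.dump(si,open('s3.pkl','wb'))
s=cal('side'); n=proj(s,o['ee_pos']); print(n)
x,y=int(n[0]),int(n[1]); a=cv2.resize(si[max(0,y-70):y+70,x-90:x+90],(771,600))
cv2.imwrite('pics/c3.png',np.hstack([cv2.resize(iw,(512,384))[:, :400],cv2.resize(a,(400,384))]))
ims={'wrist':cw}
for th,z in(('latch_tab',94.5),('coupler',62),('hinge',62),('hitch',0)):
    for d in ctrl.tip_of(th,'wrist')[:2]: print(th,np.array(d['position']),round(d['p'],2),atz(cw,d['position'],z))
```

```text
[ 0.3 -0.1 -1.9] 12.015280307117953 [ 603.5 -121.8  157. ]
[243.4 133.5]
coupler [ 14.3 197.4] 0.84 [ 521.9 -355.4   62. ]
hinge [ 32.  307.2] 0.57 [ 642.6 -421.6   62. ]
hitch [ 48.9 184.8] 0.58 [ 523.2 -360.1    0. ]
```

View pics/c3.png

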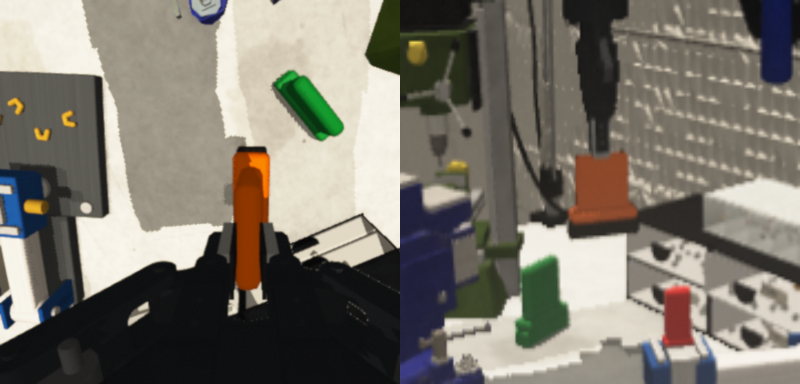

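Run:
```python
from fit import *
import pickle
np.set_printoptions(precision=1,suppress=True)
cw,iw=pickle.load(open('w3.pkl','rb')); a=np.radians(-23.8); u=np.array([np.cos(a),np.sin(a)])
for off in(-10,0,10):
  o=np.array([603.5,-121.8])+u*off
  f=lambda l,z: proj(cw,[*(o-u*l),119+z])
  print(off,'blade end top',f(42,16),'bottom',f(42,0),'shoulder top end',f(42,27),f(36,27),'fin top end',f(32,80),'fin far',f(-32,80))
h=cv2.cvtColor(iw,cv2.COLOR_BGR2HSV)
print([tuple(h[r,251]) for r in range(142,180,2)])
m=cv2.inRange(h,(3,130,40),(18,255,255)); m[:140]=0;m[300:]=0;m[:,:200]=0;m[:,300:]=0
for r in(156,160,170,180,200,220,240,260,280,290): c=np.where(m[r])[0]; print(r,c.min() if len(c) else 0,c.max() if len(c) else 0)
print(proj(cw,[603.5,-121.8,157]))
```

```text
-10 blade end top [250.1 131.3] bottom [250.  129.5] shoulder top end [250.3 132.6] [250.3 141.8] fin top end [251.2 162.6] fin far [250.8 277.3]
0 blade end top [250.1 145.7] bottom [249.9 142.9] shoulder top end [250.2 147.8] [250.2 156.7] fin top end [251.1 182.4] fin far [250.7 292.7]
10 blade end top [250.1 159.7] bottom [249.9 156. ] shoulder top end [250.2 162.6] [250.2 171.3] fin top end [251.  201.5] fin far [250.7 307.6]
[(np.uint8(23), np.uint8(25), np.uint8(239)), (np.uint8(23), np.uint8(26), np.uint8(239)), (np.uint8(20), np.uint8(45), np.uint8(146)), (np.uint8(20), np.uint8(43), np.uint8(18)), (np.uint8(15), np.uint8(46), np.uint8(22)), (np.uint8(11), np.uint8(251), np.uint8(124)), (np.uint8(12), np.uint8(255), np.uint8(210)), (np.uint8(14), np.uint8(255), np.uint8(240)), (np.uint8(14), np.uint8(255), np.uint8(245)), (np.uint8(14), np.uint8(255), np.uint8(233)), (np.uint8(15), np.uint8(255), np.uint8(242)), (np.uint8(15), np.uint8(255), np.uint8(248)), (np.uint8(13), np.uint8(255), np.uint8(209)), (np.uint8(11), np.uint8(255), np.uint8(118)), (np.uint8(11), np.uint8(255), np.uint8(115)), (np.uint8(11), np.uint8(255), np.uint8(116)), (np.uint8(11), np.uint8(255), np.uint8(115)), (np.uint8(11), np.uint8(255), np.uint8(115)), (np.uint8(11), np.uint8(255), np.uint8(116))]
156 234 268
160 233 269
170 233 269
180 233 268
200 233 267
220 234 267
240 236 259
260 236 259
280 235 261
290 243 245
[250.2 213. ]
```

Run:
```python
from fit import *
import pickle
from scipy.optimize import least_squares
np.set_printoptions(precision=2,suppress=True)
c1,_=pickle.load(open('w1.pkl','rb'));c2,_=pickle.load(open('w2.pkl','rb'));t=cal('top');s=cal('side')
k=.64
O=[(c1,(326,173),(-130,75)),(c1,(193,141),(-130,-75)),(c1,(175,279),(35,-75)),(c2,(36,51),(-130,-75)),(c2,(212,70),(-130,75)),(c2,(205,265),(35,75)),
(t,(345,338),(-130,75)),(t,(440,384),(-130,-75)),(t,(490,284),(35,-75)),(t,(399,237),(35,75)),(s,(340,330),(-130,75)),(s,(352,375),(-130,-75)),(s,(469,360),(35,-75))]
def res(p):
    R=Ro.from_euler('z',p[3],degrees=True).as_matrix()
    return np.concatenate([proj(c,R@[*l,0]+p[:3])-np.array(q)*k for c,q,l in O])
r=least_squares(res,[523,-355,20,-28],loss='soft_l1'); print(r.x); print(res(r.x).reshape(-1,2))
R=Ro.from_euler('z',r.x[3],degrees=True).as_matrix(); B=r.x[:3]; print('hinge pred',R@[140,0,0]+B,'tab',R@[2,0,0]+B)
w={'w2':((66,118),(97,103),(131,144),(170,126))}
for q in w['w2']:
    X=atz(c2,np.array(q)*k,23); print('chip',R.T@(X-B))
```

```text
[ 522.56 -355.84   16.71  -27.69]
[[ 0.39  0.65]
 [-0.63 -0.84]
 [-2.01  2.38]
 [ 0.04 -0.37]
 [ 0.95 -0.87]
 [ 0.32  2.13]
 [-1.07  0.21]
 [ 0.94  2.03]
 [ 1.54 -1.7 ]
 [-1.49 -1.19]
 [-0.69  0.21]
 [-2.05  0.94]
 [ 1.54  2.22]]
hinge pred [ 646.53 -420.89   16.71] tab [ 524.33 -356.77   16.71]
chip [-78.66 -44.71   6.29]
chip [-93.06 -17.71   6.29]
chip [-63.75  11.35   6.29]
chip [-81.58  43.92   6.29]
```

Emit:
{"op": "send_rows", "data": {
  "motion": [
    [[1,0.1,-0.122,-0.02,0.049],[1,0.11,-0.25,-0.02,0.049],[1,0.12,-0.36,-0.02,0.049],[1,0.13,-0.47,-0.02,0.049],[1,0.137,-0.56,-0.02,0.049],[1,0.137,-0.625,0,0.049],[1,0.137,-0.625,0.06,0.049],[1,0.137,-0.625,0.12,0.049],[1,0.137,-0.625,0.16,0.049],[1,0.137,-0.625,0.186,0.049],[1,0.137,-0.625,0.186,0.049],[1,0.137,-0.625,0.186,0.049]]
  ]
}}

```text
time_s: 8.93
ee_pos: [414.8, -380.2, 65.3]
eef_rot: [-180.0, 0.1, 152.0]
ft_force: [-0.3, -0.4, -1.7]
grip_width: 12.5
grip_force: 68.6
```

Run:
```python
from fit import *
iw=ctrl.snapshot('wrist'); si=ctrl.snapshot('side'); s=cal('side'); n=proj(s,ctrl.get_obs()['ee_pos']); x,y=map(int,n); print(n)
cv2.imwrite('pics/c4.png',np.hstack([cv2.resize(iw,(400,300)),cv2.resize(si[y-60:y+60,x-80:x+80],(400,300))]))
```

```text
[244.34069972 216.45427757]
```

View pics/c4.png

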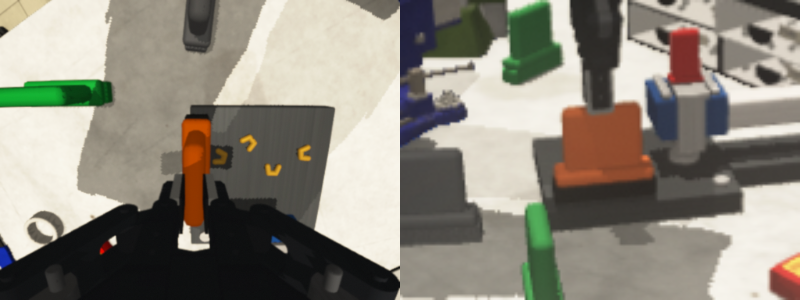

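Emit:
{"op": "send_rows", "data": {
  "motion": [
    [[1,0,0,0.006,0],[1,0,0,0.0115,0],[1,0,0,0.0115,0]]
  ]
}}

```text
time_s: 9.4
ee_pos: [414.3, -379.7, 58.6]
eef_rot: [180.0, -0.0, 152.0]
ft_force: [0.3, -0.5, -1.2]
grip_width: 12.1
grip_force: 68.6
```

Emit:
{"op": "send_rows", "data": {
  "motion": [
    [[1,0,0.03,0,0],[1,0,0.06,0,0],[1,0,0.09,0,0],[1,0,0.12,0,0],[1,0,0.15,0,0],[1,0,0.18,0,0],[1,0,0.21,0,0],[1,0,0.24,0,0],[1,0,0.265,0,0],[1,0,0.29,0,0],[1,0,0.315,0,0],[1,0,0.33,0,0]]
  ]
}}

```text
time_s: 10.9
ee_pos: [492.3, -233.4, 58.8]
eef_rot: [180.0, -0.0, 152.0]
ft_force: [0.3, -0.1, -2.2]
grip_width: 12.1
grip_force: 68.6
```

Run:
```python
from fit import *
np.set_printoptions(precision=1,suppress=True)
iw=ctrl.snapshot('wrist'); c=cal('wrist'); it=ctrl.snapshot('top');t=cal('top')
R=Ro.from_euler('z',-28,degrees=True).as_matrix();B=np.array([522.6,-355.8,0])
for n,cc in(('wrist',c),('top',t)):
  for d in ctrl.tip_of('chip0',n): 
    X=atz(cc,d['position'],3); print(n,d['position'],round(d['p'],2),R.T@(X-B))
n=proj(t,[470,-320,20]).astype(int); print(n)
cv2.imwrite('pics/c5.png',np.hstack([cv2.resize(iw,(400,300)),cv2.resize(it[n[1]-60:n[1]+60,n[0]-80:n[0]+80],(400,300))]))
```

```text
wrist [234.7, 175.3] 0.36 [-96.8  81.6   3. ]
top [221.5, 203.9] 0.55 [-102.6   85.4    3. ]
[261 202]
```

View pics/c5.png

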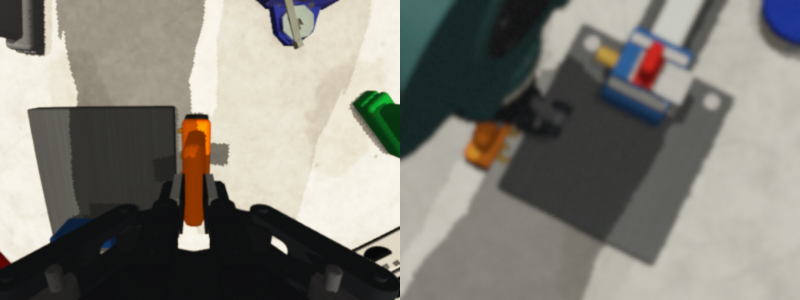

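Emit:
{"op": "send_rows", "data": {
  "motion": [
    [[1,0,0,-0.06,0],[1,0,0.02,-0.14,0],[1,-0.06,0.1,-0.16,0],[1,-0.12,0.18,-0.16,0],[1,-0.174,0.259,-0.16,0],[1,-0.174,0.259,-0.12,0],[1,-0.174,0.259,-0.06,0],[1,-0.174,0.259,0,0],[1,-0.174,0.259,0.03,0],[1,-0.174,0.259,0.039,0],[1,-0.174,0.259,0.04,0],[1,-0.174,0.259,0.04,0]]
  ]
}}

```text
time_s: 12.6
ee_pos: [630.2, -161.0, 39.8]
eef_rot: [180.0, 0.1, 152.0]
ft_force: [0.4, -0.4, -2.0]
grip_width: 12.1
grip_force: 68.7
```

Emit:
{"op": "send_rows", "data": {
  "motion": [
    [[1,0,0,0.003,0],[1,0,0,0.003,0],[0,0,0,0.003,0],[0,0,0,0.003,0],[0,0,0,0.003,0],[0,0,0,0.003,0],[0,0,0,-0.06,0],[0,0,0,-0.15,0],[0,0,0,-0.25,0],[0,0.1,-0.1,-0.34,0],[0,0.15,-0.2,-0.34,0],[0,0.15,-0.2,-0.34,0]]
  ]
}}

```text
time_s: 14.1
ee_pos: [514.5, -215.1, 210.3]
eef_rot: [-180.0, 0.1, 151.8]
ft_force: [0.0, 0.7, 0.5]
grip_width: 85.6
grip_force: 0.0
```

Run:
```python
from fit import *
import pickle
np.set_printoptions(precision=1,suppress=True)
c=cal('wrist');iw=ctrl.snapshot('wrist'); pickle.dump((c,iw),open('w6.pkl','wb'))
R=Ro.from_euler('z',-28,degrees=True).as_matrix();B=np.array([522.6,-355.8,0])
for d in ctrl.tip_of('chip0','wrist'): print(np.array(d['position']),round(d['p'],2),R.T@(atz(c,d['position'],3)-B))
for th,z in(('latch_tab',94.5),('coupler',62),('hinge',62),('hitch',0),('scraper',0)):
    for d in ctrl.tip_of(th,'wrist')[:3]: print(th,np.array(d['position']),round(d['p'],2),atz(c,d['position'],z))
cv2.imwrite('pics/w6.png',cv2.resize(iw,(800,600)))
```

```text
[225.6 169.6] 0.65 [-58.1  88.2   3. ]
[226.5 153. ] 0.49 [-81.   89.9   3. ]
[225.2 157.8] 0.46 [-74.5  88.    3. ]
[219.7 141.2] 0.41 [-96.9  81.2   3. ]
latch_tab [140.4 241. ] 0.63 [ 525.  -361.4   94.5]
coupler [ 44.1 249.7] 0.68 [ 483.7 -503.5   62. ]
coupler [152.1 225.2] 0.57 [ 521.8 -355.4   62. ]
coupler [226.8 151.9] 0.49 [ 486.3 -229.2   62. ]
hinge [161.4 317.5] 0.66 [ 643.5 -421.8   62. ]
hinge [147.4 226.4] 0.17 [ 520.4 -361.6   62. ]
hitch [164.9 207.4] 0.95 [ 520.2 -355.7    0. ]
hitch [148.2 226.7] 0.2 [ 534.  -394.2    0. ]
scraper [ 15.  110.6] 0.95 [ 302.9 -466.3    0. ]
scraper [316.4 210.4] 0.93 [ 627.3 -165.1    0. ]
scraper [102.4  37.6] 0.79 [ 289.7 -305.6    0. ]
```

View pics/w6.png

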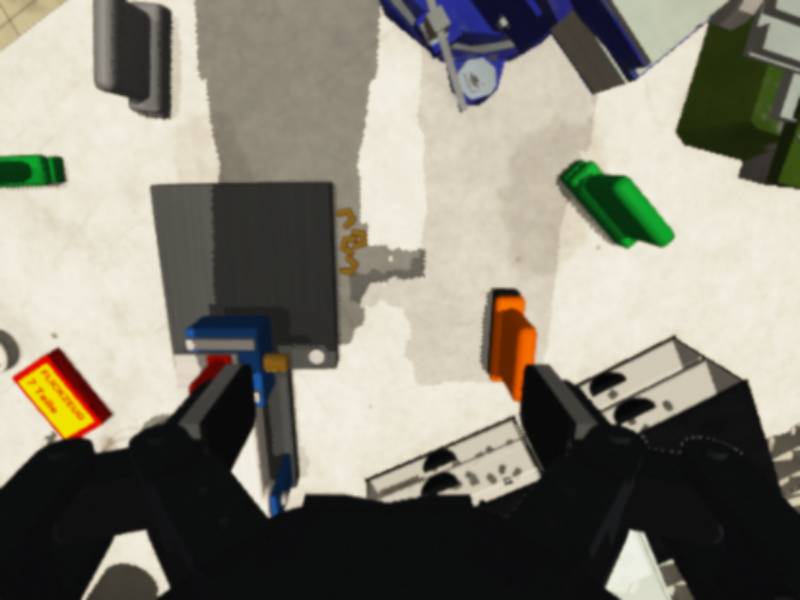

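Run:
```python
from fit import *
import pickle
np.set_printoptions(precision=1,suppress=True)
c,iw=pickle.load(open('w6.pkl','rb')); it=ctrl.snapshot('top'); si=ctrl.snapshot('side');t=cal('top');s=cal('side')
print(ctrl.get_obs()['time_s'])
R=Ro.from_euler('z',-28,degrees=True).as_matrix();B=np.array([522.6,-355.8,0])
W=lambda *l:R@np.array(l)+B
out=[]
for cc,im in((c,iw),(t,it),(s,si)):
    n=proj(cc,W(-78,84,5)); M=np.float32([[8,0,200-8*n[0]],[0,8,200-8*n[1]]])
    o=cv2.warpAffine(im,M,(266 if cc is not c else 266,400),flags=cv2.INTER_CUBIC); 
    M=np.float32([[8,0,133-8*n[0]],[0,8,200-8*n[1]]]); o=cv2.warpAffine(im,M,(266,400),flags=cv2.INTER_CUBIC)
    for z,col in((20,(255,0,0)),(0,(0,255,0))):
        a,b=[(M[:,:2]@proj(cc,W(x,75,z))+M[:,2]).astype(int) for x in(-130,0)]; cv2.line(o,tuple(map(int,a)),tuple(map(int,b)),col,1)
    out.append(o)
cv2.imwrite('pics/c7.png',np.hstack(out))
# red tab fit
TAB=[box(26,12,5,46),box(26,18,0,5)]
def red(im,near,r):
    h=cv2.cvtColor(im,cv2.COLOR_BGR2HSV); m=(cv2.inRange(h,(0,140,60),(4,255,255))|cv2.inRange(h,(172,140,60),(180,255,255)))
    g=np.zeros_like(m); cv2.circle(g,tuple(int(v) for v in near),r,255,-1); return cv2.resize(m&g,None,fx=2,fy=2)>127
P=W(2,0,115); V=[]
for f in('w1.pkl','w2.pkl'):
    cc,im=pickle.load(open(f,'rb')); V.append((cc,red(im,proj(cc,P),32)))
V.append((t,red(it,proj(t,P),22)));V.append((s,red(si,proj(s,P),30)))
print([v[1].sum() for v in V])
for vv in(V,V[:2],V[2:]): print(fit(TAB,vv,[524,-357,94.5,-28]))
```

```text
14.55
[np.int64(1444), np.int64(4136), np.int64(508), np.int64(932)]
(array([ 522.9, -356.5,   91.8,  -32. ]), np.float64(0.22038601551633508))
(array([ 523.4, -358.9,   89.5,  -37.9]), np.float64(0.17902980244993738))
(array([ 522.2, -355.5,   91.8,  -31. ]), np.float64(0.24053841148063154))
```

View pics/c7.png

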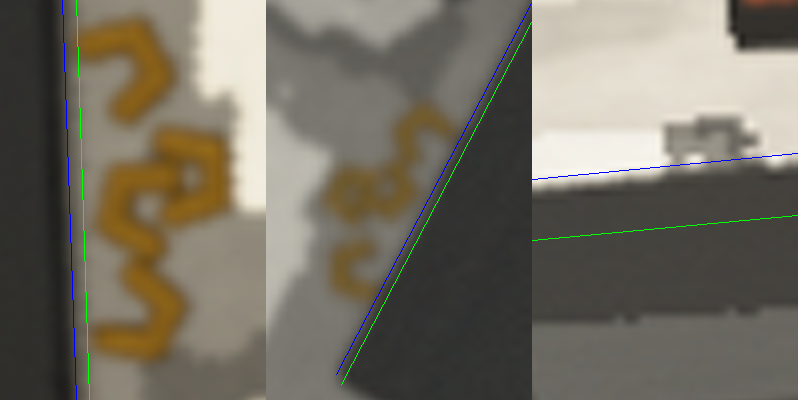

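Emit:
{"op": "send_rows", "data": {
  "motion": [
    [[0,-0.05,-0.09,0,0],[0,-0.1,-0.18,0,0],[0,-0.149,-0.243,0.03,0],[0,-0.149,-0.243,0.08,0],[0,-0.149,-0.243,0.15,0],[0,-0.149,-0.243,0.208,0],[0,-0.149,-0.243,0.208,0],[0.5,-0.149,-0.243,0.208,0],[1,-0.149,-0.243,0.208,0],[1,-0.149,-0.243,0.208,0],[1,-0.149,-0.243,0.208,0],[1,-0.149,-0.243,0.208,0]]
  ],
  "force": 60
}}

```text
time_s: 16.05
ee_pos: [525.1, -356.1, 105.0]
eef_rot: [-180.0, 0.0, 152.0]
ft_force: [1.2, -0.1, -0.2]
grip_width: -0.0
grip_force: 0.0
```

Run:
```python
from fit import *
import pickle
np.set_printoptions(precision=1,suppress=True)
si=ctrl.snapshot('side');it=ctrl.snapshot('top');s=cal('side');t=cal('top')
o=ctrl.get_obs();print(o['grip_width'],o['grip_force'],o['ee_pos'],o['ft_force'])
for n,cc,im in(('side',s,si),('top',t,it)):
    h=cv2.cvtColor(im,cv2.COLOR_BGR2HSV); m=(cv2.inRange(h,(0,140,40),(5,255,255))|cv2.inRange(h,(172,140,40),(180,255,255)))
    k,l,st,ce=cv2.connectedComponentsWithStats(m); e=proj(cc,[524,-357,117]); print(n,'expect',e)
    for i in range(1,k):
        if st[i,4]>15 and np.hypot(*(ce[i]-e))<60: print(st[i],ce[i])
    print('tcp',proj(cc,o['ee_pos']),'tab top pred',proj(cc,[524,-357,140]),'foot',proj(cc,[524,-357,95]))
    for d in ctrl.tip_of('latch_tab',n): print(d)
for d in ctrl.regions_of('latch_tab','side')[:2]: print(d['rect'],d['p'])
im=ctrl.snapshot('wrist');c=cal('wrist');h=cv2.cvtColor(im,cv2.COLOR_BGR2HSV); m=(cv2.inRange(h,(0,140,40),(5,255,255))|cv2.inRange(h,(172,140,40),(180,255,255)))
k,l,st,ce=cv2.connectedComponentsWithStats(m); print([ (st[i],ce[i]) for i in range(1,k) if st[i,4]>15], proj(c,[524,-357,140]),proj(c,[524,-357,100]))
```

```text
-0.007322669893246404 0.0 [ 525.1 -356.1  104.9] [-0.2 -0.3 -0.6]
side expect [278.1 177.2]
[271 168  14  21 233] [277.2 178.4]
tcp [278.3 182.2] tab top pred [278. 167.] foot [278.2 186.7]
{'position': [277.7, 188.4], 'p': 0.81}
top expect [281.4 166.9]
tcp [280.5 167.9] tab top pred [282.4 163.9] foot [280.6 169.6]
{'position': [283.1, 168.9], 'p': 0.7}
[280.6, 190.6, 20.8, 45.9] 0.93
[(array([233, 187,  26,  40, 941], dtype=int32), array([245.4, 204.8])), (array([  18,  196,   89,   87, 1524], dtype=int32), array([ 70.5, 232.9])), (array([ 25, 326,   5,   6,  18], dtype=int32), array([ 26.8, 328.6]))] [248.4 234.5] [248.3 209.6]
```

Run:
```python
from fit import *
import pickle
np.set_printoptions(precision=1,suppress=True)
print(ctrl.grip_point_offset,ctrl.get_obs()['qpos'])
si=ctrl.snapshot('side');s=cal('side');o=ctrl.get_obs()
for r in range(120,196,3): print(r,[tuple(int(v) for v in si[r,c]) for c in (272,276,280,284)])
for z in(105,124,145,160): print(z,proj(s,[525,-356,z]))
s3=pickle.load(open('s3.pkl','rb'))
print('s3 tcp',proj(s,[603.5,-121.8,157]),'fin top',proj(s,[603.5,-121.8,199]))
for r in range(100,150,3): print(r,[tuple(int(v) for v in s3[r,c]) for c in (239,243,247)])
```

```text
18.700000000000003 [-41.5  27.8   3.7  65.9  -0.  -13.5]
120 [(36, 38, 39), (32, 34, 35), (63, 66, 67), (39, 40, 41)]
123 [(35, 37, 38), (32, 34, 36), (58, 61, 61), (56, 58, 59)]
126 [(34, 36, 38), (33, 35, 37), (51, 54, 55), (62, 64, 65)]
129 [(36, 38, 39), (34, 35, 37), (41, 42, 44), (64, 67, 68)]
132 [(37, 40, 40), (35, 37, 39), (36, 38, 40), (53, 55, 56)]
135 [(38, 40, 41), (34, 36, 38), (36, 39, 40), (48, 50, 53)]
138 [(38, 41, 43), (36, 38, 40), (36, 39, 40), (37, 39, 40)]
141 [(37, 40, 42), (36, 39, 40), (37, 39, 41), (37, 39, 41)]
144 [(37, 40, 42), (36, 39, 41), (39, 41, 43), (38, 40, 42)]
147 [(54, 58, 61), (38, 41, 42), (38, 41, 42), (37, 39, 41)]
150 [(52, 56, 59), (38, 41, 43), (39, 41, 43), (34, 36, 40)]
153 [(88, 96, 100), (40, 43, 45), (39, 42, 45), (201, 215, 222)]
156 [(45, 49, 52), (40, 42, 46), (40, 42, 46), (186, 200, 208)]
159 [(177, 190, 198), (40, 43, 46), (40, 43, 46), (201, 214, 222)]
162 [(92, 124, 174), (40, 43, 46), (40, 43, 46), (202, 215, 222)]
165 [(52, 83, 158), (90, 96, 99), (91, 98, 102), (148, 159, 166)]
168 [(47, 68, 136), (64, 71, 132), (41, 44, 
[... 867 characters left out ...]
(64, 69, 73)]
109 [(84, 88, 91), (46, 49, 51), (91, 99, 102)]
112 [(72, 77, 79), (39, 41, 43), (115, 126, 131)]
115 [(71, 77, 78), (41, 43, 45), (79, 85, 88)]
118 [(62, 69, 76), (55, 59, 60), (84, 94, 101)]
121 [(42, 72, 141), (49, 77, 132), (41, 71, 141)]
124 [(40, 71, 140), (42, 72, 141), (42, 72, 142)]
127 [(41, 71, 140), (42, 73, 141), (43, 72, 140)]
130 [(42, 72, 141), (43, 72, 141), (44, 73, 142)]
133 [(44, 73, 142), (44, 73, 142), (44, 73, 141)]
136 [(44, 73, 141), (45, 73, 142), (44, 73, 141)]
139 [(43, 69, 131), (44, 72, 134), (46, 73, 138)]
142 [(46, 77, 148), (47, 76, 142), (45, 73, 138)]
145 [(38, 42, 45), (38, 42, 46), (36, 40, 44)]
148 [(38, 43, 46), (38, 42, 45), (75, 82, 86)]
```

The side view shows the finger tips about 40 mm higher than the reported TCP: they end at row 164, just above the tab top at row 167. So the fingers closed above the tab. I'll open, go about 32 mm lower and grip again.

Emit:
{"op": "send_rows", "data": {
  "motion": [
    [[0,0,0,0,0],[0,0,0,0,0],[0,0,0,0,0],[0,0,0,0,0],[0,0,0,0.02,0],[0,0,0,0.04,0],[0,0,0,0.064,0],[0,0,0,0.064,0]]
  ]
}}

```text
time_s: 17.4
ee_pos: [524.5, -355.5, 71.5]
eef_rot: [180.0, -0.1, 152.0]
ft_force: [-0.8, -0.3, 1.0]
grip_width: 85.5
grip_force: 0.0
```

Emit:
{"op": "send_rows", "data": {
  "motion": [
    [[0.5,0,0,0,0],[1,0,0,0,0],[1,0,0,0,0],[1,0,0,0,0],[1,0,0,0,0],[1,0,0,0,0]]
  ]
}}

```text
time_s: 18.15
ee_pos: [524.7, -357.2, 73.3]
eef_rot: [-179.9, 0.0, 151.9]
ft_force: [-4.5, -6.4, 2.6]
grip_width: 11.1
grip_force: 61.1
```

Run:
```python
from fit import *
si=ctrl.snapshot('side')
for r in range(141,196,3): print(r,[tuple(int(v) for v in si[r,c]) for c in (272,276,280,284)])
h=cv2.cvtColor(si,cv2.COLOR_BGR2HSV); m=(cv2.inRange(h,(0,140,40),(5,255,255))|cv2.inRange(h,(172,140,40),(180,255,255)))
print([''.join('#' if v else '.' for v in m[r,262:294]) for r in range(162,192,2)])
```

```text
141 [(38, 40, 42), (35, 37, 39), (49, 52, 54), (65, 68, 71)]
144 [(38, 42, 43), (38, 40, 42), (42, 44, 46), (64, 67, 69)]
147 [(38, 41, 43), (38, 41, 42), (38, 40, 43), (53, 56, 58)]
150 [(40, 43, 45), (38, 41, 43), (37, 39, 42), (51, 53, 55)]
153 [(39, 42, 44), (38, 40, 43), (38, 40, 43), (38, 40, 43)]
156 [(39, 42, 45), (37, 40, 42), (37, 40, 42), (38, 41, 43)]
159 [(40, 43, 46), (40, 42, 45), (40, 42, 45), (39, 41, 44)]
162 [(67, 80, 100), (39, 41, 44), (41, 44, 46), (40, 42, 44)]
165 [(47, 64, 95), (52, 56, 59), (39, 42, 44), (131, 141, 146)]
168 [(49, 65, 115), (57, 61, 64), (48, 50, 53), (140, 151, 157)]
171 [(43, 50, 117), (57, 60, 63), (42, 45, 48), (98, 108, 114)]
174 [(42, 49, 116), (67, 71, 75), (42, 45, 48), (128, 138, 144)]
177 [(42, 49, 115), (57, 60, 63), (40, 43, 46), (134, 144, 150)]
180 [(42, 49, 114), (92, 98, 101), (88, 94, 97), (142, 153, 168)]
183 [(42, 50, 117), (42, 46, 121), (42, 45, 122), (141, 153, 184)]
186 [(44, 48, 123), (42, 46, 119), (41, 45, 115), (47, 51, 109)]
189 [(70, 76, 103), (96, 104, 122), (78, 85, 100), (81, 87, 97)]
192 [(92, 84, 78), (117, 127, 132), (88, 95, 99), (86, 93, 98)]
195 [(90, 76, 71), (105, 112, 119), (104, 111, 117), (99, 107, 113)]
['................................', '................................', '................................', '................................', '..........##....................', '..........##....................', '..........##....................', '..........##....................', '..........##....................', '..........##....................', '..........###########...........', '..........############..........', '.........##############.........', '..........#########.............', '................................']
```

Emit:
{"op": "send_rows", "data": {
  "motion": [
    [[1,0,-0.007,0,0],[1,0,-0.014,0,0],[1,0,-0.021,0,0],[1,0,-0.027,0,0],[1,0,-0.027,0,0],[1,0,-0.027,0,0]]
  ],
  "force": 80
}}

```text
time_s: 18.95
ee_pos: [519.4, -367.2, 73.3]
eef_rot: [179.9, 0.0, 152.0]
ft_force: [1.8, 5.5, 5.9]
grip_width: 10.6
grip_force: 82.5
```

Emit:
{"op": "send_rows", "data": {
  "motion": [
    [[1,-0.003,0,-0.007,0],[1,-0.007,0,-0.0136,0],[1,-0.0105,0,-0.02,0],[1,-0.0144,0,-0.0268,0],[1,-0.0185,0,-0.0335,0],[1,-0.0226,0,-0.0398,0],[1,-0.027,0,-0.046,0],[1,-0.0314,0,-0.0522,0],[1,-0.0314,0,-0.0522,0]]
  ]
}}

```text
time_s: 20.08
ee_pos: [532.3, -373.8, 97.7]
eef_rot: [179.9, -0.2, 152.0]
ft_force: [2.2, 5.3, -8.4]
grip_width: 10.5
grip_force: 78.7
```

```bash
cat > tg.py <<'E'
from fit import *
np.set_printoptions(precision=1,suppress=True)
o=ctrl.get_obs();print(o['time_s'],o['ee_pos'],o['ft_force'],o['wrist_torque'],o['grip_width'],o['grip_force'])
cs={}
P={}
for n in('side','top','wrist'):
    ctrl.snapshot(n); cs[n]=cal(n)
    for th in('coupler','latch_tab'):
        for d in ctrl.tip_of(th,n)[:2]:
            print(n,th,np.array(d['position']),round(d['p'],2)); P.setdefault((n,th),d['position'])
for th in('coupler','latch_tab'):
    v=[(cs[n],P[n,th]) for n in('side','top') if (n,th) in P]
    if len(v)>1: print(th,tri(*v))
for t in(0,.2,.3,.44):
    R=Ro.from_euler('z',-28,degrees=True).as_matrix();B=np.array([522.6,-355.8,0]);c,s_=np.cos(t),np.sin(t)
    X=R@[140-140*c,0,62+140*s_]+B; print('theta',t,'coupler in side',proj(cs['side'],X),'top',proj(cs['top'],X))
E
python3 tg.py
```

```text
20.075 [ 532.3 -373.8   97.7] [ 2.2  5.3 -8.4] [1.4 0.  0. ] 10.456581064305118 78.72418642044067
side coupler [280.9 191.8] 0.56
wrist coupler [266.6 189.2] 0.63
wrist coupler [257.2 161. ] 0.27
wrist latch_tab [476.3 169.9] 0.16
theta 0 coupler in side [277.5 200.7] top [278.9 174.2]
theta 0.2 coupler in side [278.7 188.8] top [280.5 169.7]
theta 0.3 coupler in side [280.2 182.9] top [281.7 166.6]
theta 0.44 coupler in side [283.3 174.6] top [284.  161.1]
```

Emit:
{"op": "send_rows", "data": {
  "motion": [
    [[1,-0.0047,0,-0.006,0],[1,-0.0094,0,-0.012,0],[1,-0.0144,0,-0.018,0],[1,-0.0194,0,-0.0236,0],[1,-0.0274,0,-0.0318,0],[1,-0.0354,0,-0.0398,0],[1,-0.044,0,-0.0474,0],[1,-0.0526,0,-0.0548,0],[1,-0.0526,0,-0.0548,0],[1,-0.0526,0,-0.0548,0]]
  ]
}}

```text
time_s: 21.78
ee_pos: [555.3, -386.0, 124.9]
eef_rot: [179.9, -0.2, 152.0]
ft_force: [2.6, 6.4, -8.5]
grip_width: 10.7
grip_force: 77.8
```

```bash
python3 tg.py
python3 - <<'E'
from fit import *
# red tab mask in side for tilt, scraper/chips still fine
si=ctrl.snapshot('side'); h=cv2.cvtColor(si,cv2.COLOR_BGR2HSV)
m=(cv2.inRange(h,(0,140,40),(5,255,255))|cv2.inRange(h,(172,140,40),(180,255,255))); b=cv2.inRange(h,(100,120,40),(125,255,255))
for r in range(145,215,3): print(r,''.join('R' if m[r,c] else 'b' if b[r,c] else '.' for c in range(255,310)))
E
```

```text
21.775 [ 555.3 -386.   124.9] [ 2.6  6.4 -8.5] [ 1.4  0.1 -0. ] 10.687740394771412 77.83727645874023
side coupler [283.3 173.7] 0.57
side latch_tab [291.3 166.8] 0.62
wrist coupler [264.2 165.5] 0.62
wrist latch_tab [250.8 198.7] 0.81
theta 0 coupler in side [277.5 200.7] top [278.9 174.2]
theta 0.2 coupler in side [278.7 188.8] top [280.5 169.7]
theta 0.3 coupler in side [280.2 182.9] top [281.7 166.6]
theta 0.44 coupler in side [283.3 174.6] top [284.  161.1]
145 ......................................R................
148 ....................................RRR................
151 ...................................RRRR................
154 ..................................RRRRR................
157 .................................RRRRRR................
160 ..................b.............RRRRRRRRRRRR...........
163 ...............................RRRRRRRRRRR.............
166 ......................................RRRR.............
169 .......................................................
172 .......................................................
175 .......................................................
178 .......................................................
181 .......................................................
184 .......................................................
187 .......................................................
190 .......................................................
193 .......................................................
196 .......................................................
199 .......................................................
202 .......................................................
205 .......................................................
208 .......................................................
211 .......................................................
214 .......................................................
```

Emit:
{"op": "send_rows", "data": {
  "motion": [
    [[1,0,0,0,0],[1,0,0,0,0],[1,0,0,0,0],[1,0,0,0,0],[1,0,0,0,0],[1,0,0,0,0]]
  ]
}}

```text
time_s: 23.02
ee_pos: [555.3, -386.0, 124.9]
eef_rot: [179.9, -0.2, 152.0]
ft_force: [1.5, 5.2, -8.7]
grip_width: 10.5
grip_force: 77.8
```

Run:
```python
from h import *
o=ctrl.get_obs(); print(o['ee_pos'],o['grip_force'],o['ft_force'],np.abs(o['joint_vel']).max())
ctrl.snapshot('side'); print([(d['position'],d['p']) for d in ctrl.tip_of('coupler','side')[:1]])
print(ctrl.close_job())
```

```text
[ 555.31452909 -386.00410376  124.90563517] 77.84460783004761 [ 1.51430131  5.16707573 -8.68492757] 0.05055935190680027
[([282.5, 178.1], 0.97)]
the job is handed in; nothing more can be done
None
```

The job is handed in at about 23 s: the camera showed all four chips off the plate on the worktop and the scraper standing on the worktop off the plate, and the coupler is held about 6 cm up (roughly 5–6 cm by the side camera) by the pulled red tab, still gripped and still.

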